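# Swap the workpiece on the carver's centres

## Task

Clear the finished handle off the carving centres into the plywood tray, then take the longest blank from the sloping rack and load it on the centres: lay it on the two rests and slide the tailstock up until both steel points sit firmly in its end holes. Do not drop or put the blank down on the bench, and leave the two shorter rods, the glue bottle and the tin as they are.

Things in the scene. Friction and masses are not known exactly. Their poses are not given: they have to be found in the camera images.
- fixture: fixed carving centres on a grey bed, 90 wide (x) x 16 high, from y = -220 to +145. Origin on the bench under the middle of a seated blank; own y runs along the centre line (85 above the bench) towards the headstock, a grey block 70 wide x 50 long at y = +81 to +131, top 111 high. The sliding tailstock is at the -y end
- seat (a point): point on the centre line, 85 above the bench, where the middle of the blank is when it is held between the points; same axes as the fixture
- tail (a joint): tailstock position in m along fixture +y: 0 fully back, grows towards the headstock (travel 0.11). Its cone tip (same cone as the headstock) is at fixture y = -140.8 mm + value. With the 150 mm blank seated on both points the value is 0.075, each blank end about 9 past a tip. Slides stiffly (5 N), stays where left
- tail_grip (a point): middle of the tailstock's grip: an upright dark steel fin on its block, 16 thick (fixture x), 32 long (fixture y), up 42 from the block. This point is 132 above the bench, 25 above the block's top, 17 below the fin's top. Block 70 x 50 in plan; its +y face is 25 ahead of the fin's middle
- handle: finished turned wooden handle lying loose on the V rests, 120 long along its own y, two 30 mm diameter ends each 32 long and a 23 mm diameter waist 56 long; origin at its middle on its axis; about 60 g
- tray: open plywood tray, 140 (x) x 200 (y) x 35 high, walls and floor 6 thick; origin under its centre
- blank: the longest rod: plain round wood blank, 30 diameter, 150 long along its own x, an 11 mm hole 14 deep in each end; origin at its middle on its axis. Starts in one of three places of the rack, sloping 30 degrees from level, its own +x pointing down the slope; about 85 g
- rack: fixed sloping wooden rack 230 wide (y) with three side-by-side places, own y = -75, 0, +75. Rods lie in V rests along its x, 30 degrees up towards its -x (the robot), lower ends at a stop on the +x side. Rests (8 thick) are 20 and 104 along the rod from the stop, 15 free under the rod between them. Top edge about 120 high. Origin on the bench under its middle
- short_plain: plain round rod 30 diameter, 120 long, in another place of the rack; origin on its axis 75 from its lower end; stays
- short_turned: rod 30 diameter with a thinner neck, 122 long, in another place of the rack; origin on its axis 75 from its lower end; stays
- glue: standing glue bottle, 56 diameter, 130 high; origin under its base; stays
- tin: standing closed metal tin, 66 diameter, 90 high; origin under its base; stays
- head_tip (a point): tip of the headstock's fixed steel cone point, at fixture y = +65.8, 85 high; cone 15 long, 16 mm at its base, 3 mm at the tip, pointing to fixture -y
- rests (a point): point midway between the two wooden V rests, where the axis of a 30 mm rod lying in them runs (84.3 above the bench). The rests stand at fixture y = -45 and +45, each 8 thick along y and 50 wide, with open space down to the bed between them

How it is judged:
By the outcome, as a careful person would: the job done as asked, in the order asked, and still so for the second after the job is handed in, with the robot touching nothing.
It also fails if it takes over 72 s, if anything falls off the work surface, if the arm or the gripper's body presses on something with over 40 N, if the wrist force passes 120 N, or if a joint passes its speed limit or range.

## Robot

A 6-joint arm with a two-finger parallel gripper is mounted at the origin on the work surface. World frame = base frame: x ahead of the robot, y to its left, z up, the work surface at z = 0. Lengths are in mm, angles in rad, forces in N, time in s.
With the tool pointing down it reaches from about 275 to 1000 mm from the base axis. Payload 8.4 kg.
Tool frame: the origin (TCP) lies midway between the tips of the shut fingers; the grasp point (between the pads) lies 19 mm behind it; z points along the fingers, y is the line along which they close (so a half turn about z gives the same grasp; the last joint's range is limited). The gripper opens to 85 mm and grips with 20 to 120 N. Pads are 22 mm wide; open, the fingers measure 114 mm over their backs; the gripper's body (76 mm by 85 mm) begins 54 mm behind the grasp point. The pads swing forward as they close: fully open they stand 13 mm farther back than shut.
Start: joints at [1.114, 0.353, 1.633, -0, 1.155, -0.002], TCP at [274.551, 561.471, 199.581] pointing down, gripper open.
Joint ranges: [-2.63, 2.63], [-0.92, 2.1], [0.06, 2.66], [-1.3, 4.44], [0, 2.69], [-3.02, 3.02]. Speed limits (rad/s): [2.22, 2.22, 2.79, 3.14, 3.14, 3.14].

## Interface

Orientations are given as [roll, pitch, yaw] about the fixed x, y, z axes, in that order (R = Rz(yaw) Ry(pitch) Rx(roll)).
In Python, from rig import r, cams gives the robot as it stands. The module is installed in compiled form; this text tells all that it offers.
- The arm moves only by the tool send_rows, never from a script. Its argument "targets" is one flat list of numbers, 7 for each row, row after row: the shift along the tool's x, y, z in m, then the turn, a rotation vector about the tool's x, y, z in rad, then the opening, from -1 (shut) to 1 (fully open). In form: [tx, ty, tz, wx, wy, wz, fingers, tx, ty, tz, wx, wy, wz, fingers, ...]. A call has 1 to 12 rows; each row is the pose to reach, as a shift and turn from the pose commanded when the call began, along the tool's axes at that moment; what a row does not reach only later rows make up. A row lasts 1/12 s, in which the tool goes at most 41.7 mm and 7.16 degrees, less where a joint would pass 70% of its speed; a pose out of reach is approached as far as the arm can. A call with a gripper value outside its range is refused whole. The fingers move at their own pace and stop on an object; "grip_force" is the grip in N (left out, the last holds). Time passes only in rows, so rows that repeat a pose let the fingers close. It gives the time, the measured TCP pose, the force, the opening and the grip force at its end, in the units of the state.
- r.sense(): the state, without advancing time (a new reading comes with each control period).
- cams.grab_frame(name): name is "side" or "top"; returns a dict with "color" (384x512x3 uint8, blue, green, red), "fx", "fy", "cx", "cy" (pixels), "k1" (the pictures are not rectified: a ray, as slopes to the right and down, at radius r is drawn at 1 + k1 r^2 times it, then the intrinsics apply), "xyz" and "attitude" of the camera in the world. Camera axes: x right, y down, z forward; pixel columns grow to the right and rows downward; lengths in mm; the calibration is good to about 2 mm. A picture is of the moment at which its call begins. There is no depth.
- r.sign_off(): hands the job in; it is judged then, once.
The state is a dict: "clock": time; "qpos": joint angles; "qvel": joint speeds; "joint_efforts": joint torques, N m; "eef_pos": TCP position; "tcp_rot": TCP orientation; "contact_force": force on the tool from outside, world axes, zero at the start; "wrist_torque": the same for the moment, N m; "opening": opening from 0.0 (shut) to 1.0 (fully open); "grasp_force": force on a finger pad.
Only numpy, scipy, OpenCV 4.12 (cv2) and the standard library are available. Lean on these libraries where they do the work, as an engineer would, in place of code of your own. Each camera call takes 0.05 s, during which the arm holds its last target. There are 200 camera calls.

## Working session

There is one attempt and no reset: what is moved stays moved. The work goes in short steps, Python scripts to look and compute and a tool call to move; the robot and the scene stay as the last step left them, time stands still between calls to the robot, and variables do not carry over. Pictures are saved under pics/ and viewed, at most 10 in all, crops included, and the job is handed in when it is done.

Besides the shell and the picture viewer there is one more tool, called after "Emit:" by a JSON object that holds its "method" and its "body", one argument or row to a line. send_rows: Moves the arm, as the interface text tells. Its arguments: {"type":"object","properties":{"targets":{"type":"array"},"grip_force":{"type":"number"}},"required":["targets"]}

```bash
mkdir -p pics; cat > h.py <<'E'
import numpy as np, cv2
from scipy.spatial.transform import Rotation as R
def att(a):
    a=np.array(a,float)
    if a.shape==(3,3): return a
    return R.from_euler('xyz',a).as_matrix() if a.size==3 else R.from_quat(a).as_matrix()
def ray(f,u,v):
    x=(u-f['cx'])/f['fx'];y=(v-f['cy'])/f['fy'];d=np.array([x,y]);p=d.copy()
    for _ in range(20): p=d/(1+f['k1']*(p@p))
    return np.array(f['xyz'],float),att(f['attitude'])@np.array([p[0],p[1],1])
def onz(f,u,v,z):
    o,d=ray(f,u,v);return o+d*(z-o[2])/d[2]
def proj(f,P):
    c=att(f['attitude']).T@(np.array(P,float)-np.array(f['xyz']));s=c[:2]/c[2];s=s*(1+f['k1']*(s@s))
    return s[0]*f['fx']+f['cx'],s[1]*f['fy']+f['cy']
def tri(f1,p1,f2,p2):
    o1,d1=ray(f1,*p1);o2,d2=ray(f2,*p2)
    s=np.linalg.lstsq(np.c_[d1,-d2],o2-o1,rcond=None)[0]
    a,b=o1+s[0]*d1,o2+s[1]*d2
    return (a+b)/2,np.linalg.norm(a-b)
E
python3 - <<'E'
from rig import r,cams
import cv2,pickle
s=r.sense();print({k:s[k] for k in('clock','eef_pos','tcp_rot','opening','contact_force')})
for n in('side','top'):
    f=cams.grab_frame(n);pickle.dump(f,open(n+'.pkl','wb'));cv2.imwrite(f'pics/{n}0.png',cv2.resize(f['color'],(800,600),interpolation=cv2.INTER_CUBIC))
    print({k:f[k] for k in f if k!='color'})
E
```

```text
{'clock': 0.0, 'eef_pos': array([274.32625381, 560.99715415, 198.84838888]), 'tcp_rot': array([-3.14019640e+00, -1.16399586e-06,  2.68675690e+00]), 'opening': 1.0020771595385853, 'contact_force': array([-0.23889917, -0.65061121,  0.95634186])}
{'fx': 499.63046528593753, 'fy': 499.63046528593753, 'cx': 262.0007879607251, 'cy': 193.47397409629693, 'k1': -0.12244592273112892, 'xyz': array([ -70.82960404, -863.80745969,  981.82409354]), 'attitude': array([-2.25416939, -0.00403824, -0.67098476])}
{'fx': 349.7807005135968, 'fy': 349.7807005135968, 'cx': 250.60409573921848, 'cy': 192.73467224203372, 'k1': -0.09219546583639845, 'xyz': array([ 397.92104472,  -37.79386515, 1109.64128766]), 'attitude': array([-2.94601615,  0.01087623, -1.57472212])}
```

View pics/top0.png

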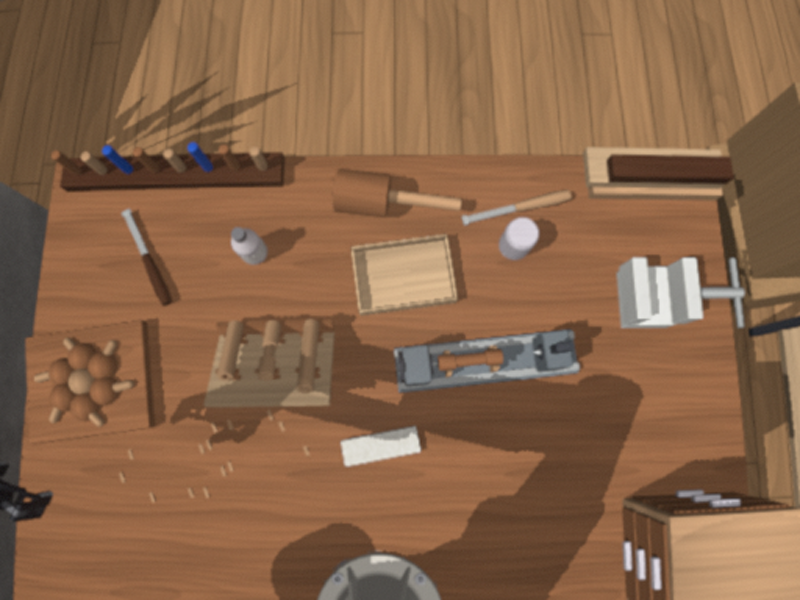

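View pics/side0.png

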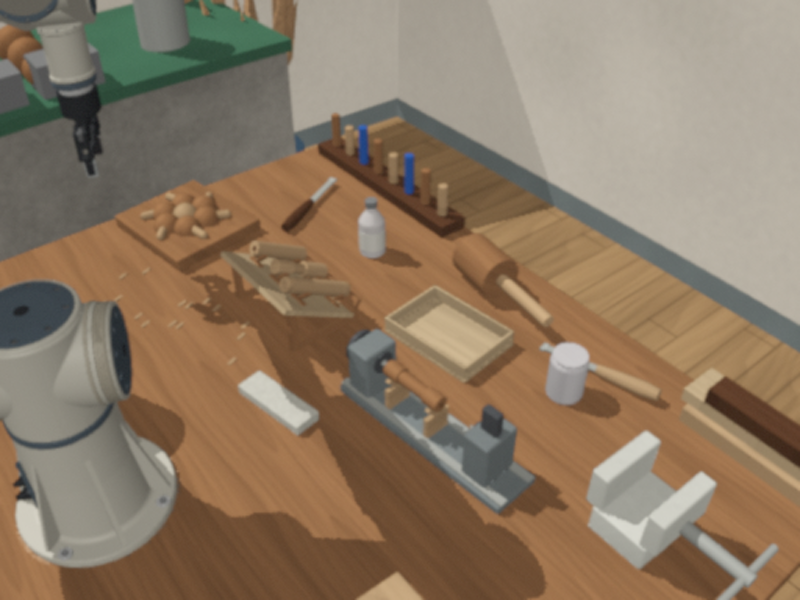

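The top view shows the fixture from (397,370) to (577,352) with the headstock on the left and the tailstock on the right, and the handle at (471,361). The tray is near (405,273). The rack rods are at x=232, 270 and 311, and the right one, (311,320)–(311,390), is the longest. The side view agrees. Next I'll zoom in for accurate picks.

```bash
python3 - <<'E'
import pickle,cv2,numpy as np
T=pickle.load(open('top.pkl','rb'))['color'];S=pickle.load(open('side.pkl','rb'))['color']
def crop(im,x0,y0,w,h,k):
    c=cv2.resize(im[y0:y0+h,x0:x0+w],None,fx=k,fy=k,interpolation=cv2.INTER_CUBIC)
    for x in range(x0-x0%10+10,x0+w,10):
        cv2.line(c,((x-x0)*k,0),((x-x0)*k,6 if x%50 else 14),(255,255,0),1)
        cv2.putText(c,str(x),((x-x0)*k-8,22),0,.3,(255,255,0),1)
    for y in range(y0-y0%10+10,y0+h,10):
        cv2.line(c,(0,(y-y0)*k),(8,(y-y0)*k),(255,255,0),1);cv2.putText(c,str(y),(10,(y-y0)*k+4),0,.3,(255,255,0),1)
    return c
a=crop(T,245,205,133,50,6)
b=np.hstack([crop(T,128,198,90,66,4),crop(T,220,145,85,66,4)])
o=np.zeros((a.shape[0]+b.shape[0],800,3),np.uint8);o[:a.shape[0],:a.shape[1]]=a;o[a.shape[0]:,:b.shape[1]]=b
cv2.imwrite('pics/a.png',o)
a=crop(S,212,205,133,124,4);b=crop(S,138,150,92,62,2+1)
o=np.zeros((496,800,3),np.uint8);o[:,:532]=a;o[:186,532:532+268]=b[:,:268]
cv2.imwrite('pics/b.png',o)
E
```

```text
(no output)
```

View pics/a.png

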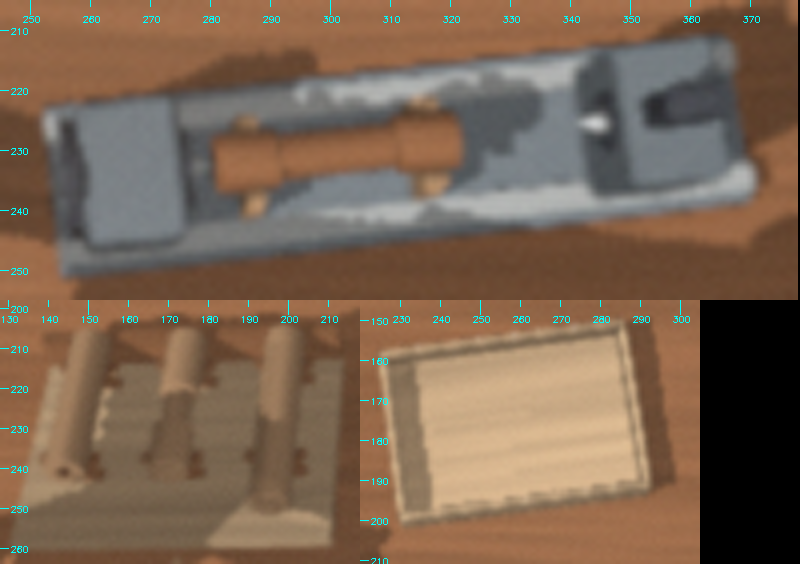

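View pics/b.png

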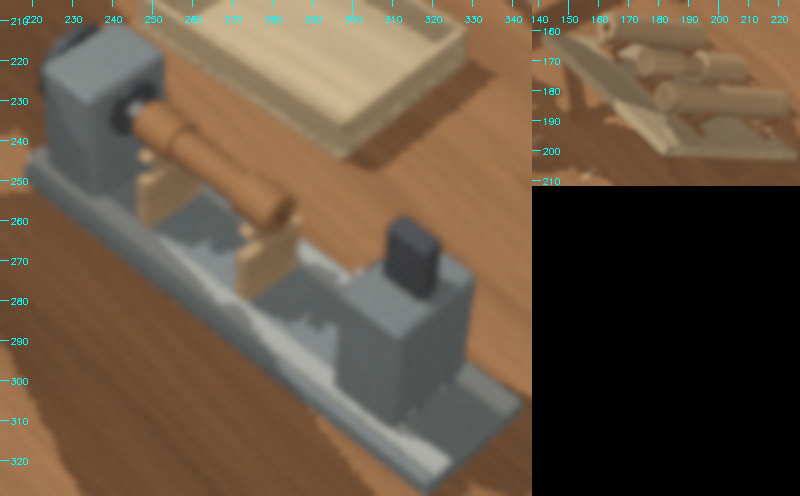

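The top crop shows the headstock top at about (130,172), handle ends at (217,165) and (461,141), the tail cone tip near (582,122) and the fin top near (692,104). The blank runs from (285,330) to (272,508). In the side crop the fin top is near (414,232) and the blank ends are near (664,97) and (785,104).

```bash
cat > m.py <<'E'
import pickle; from h import *
T=pickle.load(open('top.pkl','rb'));S=pickle.load(open('side.pkl','rb'))
px=lambda p,k,x0,y0,ox=0,oy=0:((p[0]-ox+.5)/k-.5+x0,(p[1]-oy+.5)/k-.5+y0)
ft=lambda *p:px(p,6,245,205); rt=lambda *p:px(p,4,128,198,0,300); tt=lambda *p:px(p,4,220,145,360,300)
fs=lambda *p:px(p,4,212,205); rs=lambda *p:px(p,3,138,150,532,0)
E
python3 - <<'E'
from m import *
np.set_printoptions(precision=1,suppress=True)
bed=[onz(T,*ft(*p),16) for p in[(45,108),(63,276),(757,200),(733,38)]]
print('bed',*bed); bs=[onz(S,*fs(*p),16) for p in[(428,487),(522,404)]];print('bed side tail corners',*bs)
c=sum(bed)/4; d=(bed[0]+bed[1]-bed[2]-bed[3])/2;L=np.linalg.norm(d[:2]);d/=L
print('len',L,'wid',np.linalg.norm(bed[0]-bed[1]),np.linalg.norm(bed[3]-bed[2]),'yaw',np.degrees(np.arctan2(-d[0],d[1])),'origin',c+d*37.5)
hs=[onz(T,*ft(*p),111) for p in[(78,107),(175,97),(185,240),(92,247)]];print('head c',sum(hs)/4, 'origin',sum(hs)/4-d*106)
hS=[onz(S,*fs(*p),111) for p in[(48,62),(85,103),(163,60),(120,22)]];print('head side',sum(hS)/4-d*106,*hS)
print('fin',tri(T,ft(692,104),S,fs(414,232)),onz(T,*ft(692,104),149),onz(S,*fs(414,232),149))
print('tailtip',onz(T,*ft(582,122),85))
h1,h2=onz(T,*ft(217,165),84.3),onz(T,*ft(461,141),84.3);print('handle',h1,h2,(h1+h2)/2,np.linalg.norm(h1-h2),np.degrees(np.arctan2(-(h1-h2)[0],(h1-h2)[1])))
print('blank hi',tri(T,rt(272,504),S,rs(664,97)),'lo',tri(T,rt(285,330),S,rs(785,104)))
t=[onz(T,*tt(*p),35) for p in[(380,352),(622,322),(650,487),(402,521)]];print('tray',sum(t)/4,*t)
rk=[onz(T,*rt(*p),120) for p in[(12,548),(330,547)]];print('rack top edge',*rk)
E
```

```text
bed [519.2 -31.   16. ] [432.1 -39.9  16. ] [ 467.9 -402.9   16. ] [ 553.5 -395.5   16. ]
bed side tail corners [ 468.8 -402.3   16. ] [ 554.9 -393.7   16. ]
len 365.4490843849363 wid 87.50951290788292 85.89170051689578 yaw 5.50843829944458 origin [ 489.6 -180.    16. ]
head c [477.7 -73.  111. ] origin [ 487.9 -178.5  111. ]
head side [ 489.9 -180.   111. ] [450.6 -52.6 111. ] [446.9 -98.7 111. ] [510.4 -97.1 111. ] [510.9 -49.8 111. ]
fin (array([ 506.1, -332.3,  148.5]), np.float64(4.7789640422516415)) [ 504.  -330.8  149. ] [ 508.1 -333.5  149. ]
tailtip [ 502.7 -295.    85. ]
handle [ 483.2 -115.2   84.3] [ 494.  -235.    84.3] [ 488.6 -175.1   84.3] 120.31613027810708 5.1502146055481886
blank hi (array([434.3, 124.8, 135.7]), np.float64(0.46308847585692586)) lo (array([569.3, 130.6,  58.3]), np.float64(1.5979569010673675))
tray [669.7 -50.7  35. ] [726.   55.8  35. ] [ 749.8 -138.4   35. ] [ 614.4 -157.1   35. ] [588.5  37.1  35. ]
rack top edge [403.2 312.5 120. ] [404.8  86.1 120. ]
```

```bash
cat > go.py <<'E'
import sys; from rig import r; from h import *
# usage: go.py x y z rotz tilt ; tool = Rz(yaw)*Ry(tilt in rad about tool-heading y)*Rx(pi)
np.set_printoptions(precision=4,suppress=True)
s=r.sense();Rm=R.from_euler('xyz',s['tcp_rot']);p=np.array(s['eef_pos'])
print('t',round(s['clock'],2),'pos',p,'op',round(s['opening'],3),'gf',s['grasp_force'],'F',s['contact_force'],'q',s['qpos'])
for a in sys.argv[1:]:
    v=list(map(float,a.split(',')))
    Rt=R.from_euler('xyz',v[3:6]) if len(v)==6 else R.from_euler('xyz',[np.pi,0,v[3]])
    print(a,'->',Rm.inv().apply(np.array(v[:3])-p)/1000,(Rm.inv()*Rt).as_rotvec())
E
python3 go.py 488.6,-175.1,210,1.665
```

```text
t 0.1 pos [274.3642 561.0603 198.9246] op 0.998 gf 0.0 F [ 0.2806 -0.0368  0.097 ] q [ 1.1136  0.3536  1.634  -0.      1.1552 -0.0024]
488.6,-175.1,210,1.665 -> [-0.5158 -0.5672 -0.0104] [-0.0011  0.0006  1.0218]
```

Emit:
{"method": "send_rows", "body": {
  "targets": [-0.516,-0.567,-0.011,0,0,1.022,0.3,-0.516,-0.567,-0.011,0,0,1.022,0.3,-0.516,-0.567,-0.011,0,0,1.022,0.3,-0.516,-0.567,-0.011,0,0,1.022,0.3,-0.516,-0.567,-0.011,0,0,1.022,0.3,-0.516,-0.567,-0.011,0,0,1.022,0.3,-0.516,-0.567,-0.011,0,0,1.022,0.3,-0.516,-0.567,-0.011,0,0,1.022,0.3,-0.516,-0.567,-0.011,0,0,1.022,0.3,-0.516,-0.567,-0.011,0,0,1.022,0.3,-0.516,-0.567,-0.011,0,0,1.022,0.3,-0.516,-0.567,-0.011,0,0,1.022,0.3],
  "grip_force": 30
}}

```text
clock: 1.1
eef_pos: [414.3, 79.5, 206.8]
tcp_rot: [3.141, -0.0, 1.665]
contact_force: [0.2, 0.1, -0.1]
opening: 0.652
grasp_force: 0.0
```

```bash
python3 go.py 488.6,-175.1,210,1.665
```

```text
t 1.1 pos [414.3168  79.5072 206.835 ] op 0.652 gf 0.0 F [ 0.2239  0.0991 -0.1427] q [0.186  0.019  2.0333 0.     1.089  0.0918]
488.6,-175.1,210,1.665 -> [-0.2605  0.05   -0.0032] [ 0.0003 -0.0001  0.    ]
```

Emit:
{"method": "send_rows", "body": {
  "targets": [-0.26,0.05,-0.003,0,0,0,0.3,-0.26,0.05,-0.003,0,0,0,0.3,-0.26,0.05,-0.003,0,0,0,0.3,-0.26,0.05,-0.003,0,0,0,0.3,-0.26,0.05,-0.003,0,0,0,0.3,-0.26,0.05,-0.003,0,0,0,0.3,-0.26,0.05,-0.003,0,0,0,0.3,-0.26,0.05,-0.003,0,0,0,0.3,-0.26,0.05,-0.003,0,0,0,0.3,-0.26,0.05,-0.003,0,0,0,0.3]
}}

```text
clock: 1.93
eef_pos: [487.9, -171.6, 209.4]
tcp_rot: [-3.141, -0.001, 1.665]
contact_force: [0.5, 0.5, -0.6]
opening: 0.653
grasp_force: 0.0
```

```bash
python3 go.py 488.6,-175.1,68,1.665
```

```text
t 1.93 pos [ 487.8747 -171.5674  209.3506] op 0.653 gf 0.0 F [ 0.483   0.4696 -0.6473] q [-0.3414  0.1757  1.8497  0.0005  1.1176 -0.4357]
488.6,-175.1,68,1.665 -> [-0.0037  0.0005  0.1413] [-0.0011 -0.001  -0.0001]
```

Emit:
{"method": "send_rows", "body": {
  "targets": [-0.002,0,0.04,0,0,0,0.3,-0.002,0,0.075,0,0,0,0.3,-0.002,0,0.1,0,0,0,0.3,-0.002,0,0.12,0,0,0,0.3,-0.002,0,0.135,0,0,0,0.3,-0.002,0,0.141,0,0,0,0.3,-0.002,0,0.141,0,0,0,-1,-0.002,0,0.141,0,0,0,-1,-0.002,0,0.141,0,0,0,-1,-0.002,0,0.141,0,0,0,-1,-0.002,0,0.141,0,0,0,-1,-0.002,0,0.141,0,0,0,-1],
  "grip_force": 30
}}

```text
clock: 2.93
eef_pos: [489.2, -174.8, 69.5]
tcp_rot: [3.14, 0.001, 1.665]
contact_force: [-0.0, -0.6, -0.5]
opening: -0.005
grasp_force: 0.0
```

```bash
python3 go.py
```

```text
t 2.93 pos [ 489.2271 -174.802    69.4626] op -0.005 gf 0.0 F [-0.0186 -0.6411 -0.5292] q [-0.3461  0.3595  1.9681  0.      0.8127 -0.44  ]
```

```bash
python3 - <<'E'
from rig import r,cams
import cv2,numpy as np
S=cams.grab_frame('side')['color'][195:335,190:370]
T=cams.grab_frame('top')['color'][195:260,240:385]
a=cv2.resize(S,(450,350),interpolation=3);b=cv2.resize(T,(450,202),interpolation=3)
cv2.imwrite('pics/c.png',np.vstack([a,b]))
E
```

```text
(no output)
```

View pics/c.png

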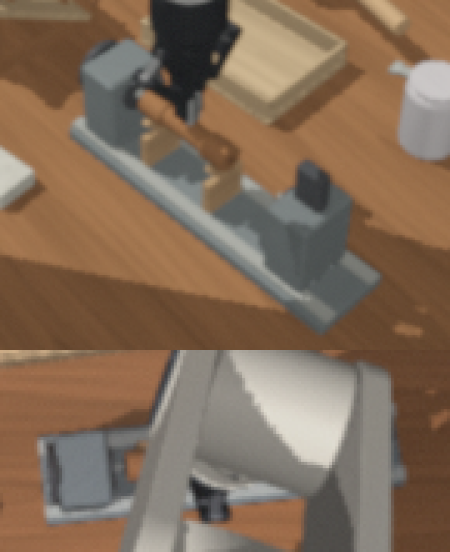

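The side crop shows the handle still on the rests, ends near (150,103) and (222,155), with the shut fingertips at about (195,115) hidden behind or above it. I'll check where the TCP projects.

```bash
python3 - <<'E'
from rig import r,cams
from h import *
f=cams.grab_frame('side');s=r.sense();p=np.array(s['eef_pos'])
print(p,s['opening'],[proj(f,p+[0,0,d]) for d in(0,19,54)])
im=f['color'];hsv=cv2.cvtColor(im,cv2.COLOR_BGR2HSV)
x0,y0,k=235,200,10
c=cv2.resize(im[y0:y0+60,x0:x0+80],None,fx=k,fy=k,interpolation=3)
P=lambda q:tuple(int(v) for v in ((np.array(proj(f,q))-[x0,y0]+.5)*k))
for q,col in((p,(0,255,0)),(p+[0,0,19],(0,255,255)),([483.2,-115.2,84.3],(255,0,0)),([494,-235,84.3],(255,0,0))): cv2.circle(c,P(q),4,col,-1)
cv2.imwrite('pics/d.png',c)
E
```

```text
[ 488.90371419 -174.78470606   69.0291149 ] 0.0010668438256335067 [(np.float64(264.48444093676477), np.float64(251.5945828806286)), (np.float64(264.53951293716034), np.float64(246.30005548787716)), (np.float64(264.64365745187825), np.float64(236.2650590174986))]
```

View pics/d.png

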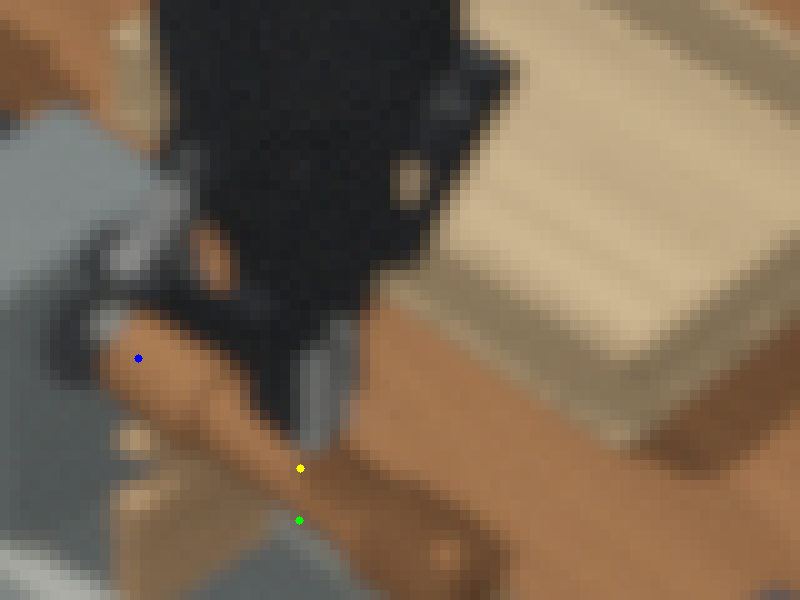

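The crop shows the handle roughly in place and the shut pads ending near (315,450), above the projected TCP at (299,520). I'll raise straight up with the fingers shut and look again.

Emit:
{"method": "send_rows", "body": {
  "targets": [0,0,-0.01,0,0,0,-1,0,0,-0.03,0,0,0,-1,0,0,-0.06,0,0,0,-1,0,0,-0.1,0,0,0,-1,0,0,-0.13,0,0,0,-1,-0.1,0,-0.13,0,0,0,-1,-0.2,0,-0.13,0,0,0,-1,-0.2,0,-0.13,0,0,0,-1,-0.2,0,-0.13,0,0,0,-1,-0.2,0,-0.13,0,0,0,0.4,-0.2,0,-0.13,0,0,0,0.4,-0.2,0,-0.13,0,0,0,0.4]
}}

```text
clock: 4.08
eef_pos: [507.2, -375.4, 199.0]
tcp_rot: [-3.142, -0.0, 1.662]
contact_force: [0.3, 0.7, -0.9]
opening: 0.417
grasp_force: 0.0
```

```bash
python3 - <<'E'
from rig import r,cams
from h import *
import pickle
s=r.sense();print(s['eef_pos'],s['opening'])
o=[]
for n,(x0,y0) in(('side',(205,205)),('top',(245,200))):
    f=cams.grab_frame(n);pickle.dump(f,open(n+'1.pkl','wb'))
    c=cv2.resize(f['color'][y0:y0+75,x0:x0+133],None,fx=4,fy=4,interpolation=3);o.append(c)
cv2.imwrite('pics/e.png',np.vstack(o))
E
```

```text
[ 507.16547048 -375.41229897  199.01041978] 0.41662830494827485
```

View pics/e.png

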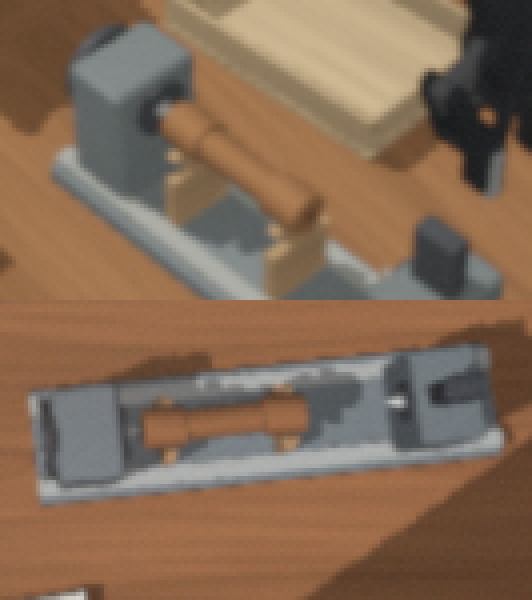

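The handle hasn't moved, so the fingers shut above it. I'll compare the projected TCP with the fingertips seen, at (490,190) in the side crop, which is raw (327,252), and at raw (59.5,109) in the first side picture.

```bash
python3 - <<'E'
import pickle; from h import *
S=pickle.load(open('side.pkl','rb'));S1=pickle.load(open('side1.pkl','rb'))
for f,p in((S,[274.5,561.3,199.2]),(S1,[507.2,-375.4,199])):
    for d in (0,13,19,25,40): print(d,np.round(proj(f,np.array(p)+[0,0,d]),1))
def big(f,u,v):
    return cv2.resize(f['color'][v-30:v+30,u-30:u+30],(480,480),interpolation=cv2.INTER_NEAREST)
a=big(S,60,100);b=big(S1,325,245)
for im,f,p,u,v in((a,S,[274.5,561.3,199.2],60,100),(b,S1,[507.2,-375.4,199],325,245)):
    for d,c in((0,(0,255,0)),(19,(0,255,255))):
        q=np.array(proj(f,np.array(p)+[0,0,d]));cv2.circle(im,tuple(int(t) for t in (q-[u-30,v-30]+.5)*8),3,c,-1)
o=np.hstack([a,b]);cv2.imwrite('pics/f.png',cv2.resize(o,(800,400)))
E
```

```text
0 [ 63.9 118.1]
13 [ 63.  114.5]
19 [ 62.5 112.8]
25 [ 62.1 111.1]
40 [ 61.  106.9]
0 [329.8 258.1]
13 [330.4 253.9]
19 [330.7 251.9]
25 [330.9 250. ]
40 [331.6 244.9]
```

View pics/f.png

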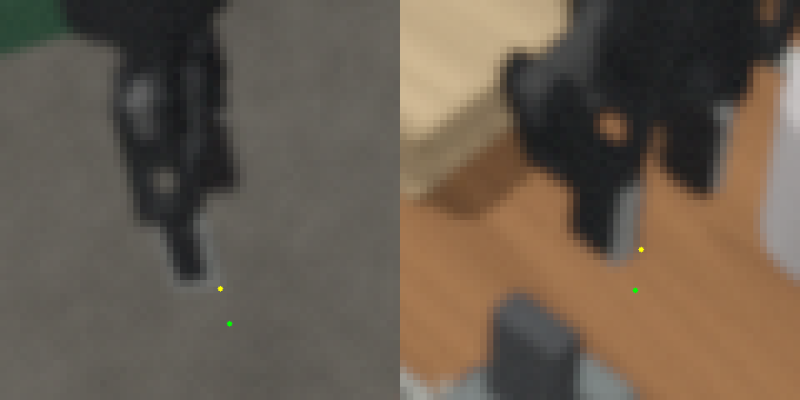

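The fingertips appear about 25–30 mm behind the reported TCP: in the right half the tip midpoint is near (655,220) and the green TCP at (635,290). I'll tilt the shut fingers out where both cameras can see them and measure that offset.

Emit:
{"method": "send_rows", "body": {
  "targets": [0,0,-0.02,-0.6,0,0,-1,0,0,-0.02,-0.6,0,0,-1,0,0,-0.02,-0.6,0,0,-1,0,0,-0.02,-0.6,0,0,-1,0,0,-0.02,-0.6,0,0,-1,0,0,-0.02,-0.6,0,0,-1,0,0,-0.02,-0.6,0,0,-1,0,0,-0.02,-0.6,0,0,-1]
}}

```text
clock: 4.85
eef_pos: [507.8, -373.4, 219.3]
tcp_rot: [2.544, -0.0, 1.665]
contact_force: [-0.1, -0.6, 0.9]
opening: 0.0
grasp_force: 0.0
```

```bash
python3 - <<'E'
from rig import r,cams
from h import *
import pickle
s=r.sense();p=np.array(s['eef_pos']);print(p,s['tcp_rot'],s['opening'])
Rm=R.from_euler('xyz',s['tcp_rot'])
o=[]
for n in('side','top'):
    f=cams.grab_frame(n);pickle.dump(f,open(n+'2.pkl','wb'))
    u,v=[int(t) for t in proj(f,p)];w=25;x0,y0=u-w,v-w;print(n,x0,y0)
    c=cv2.resize(f['color'][y0:y0+50,x0:x0+50],(400,400),interpolation=3)
    for d,col in((0,(0,255,0)),(-.019,(0,255,255))):
        q=np.array(proj(f,p+Rm.apply([0,0,d*1000])));cv2.circle(c,tuple(int(t) for t in (q-[x0,y0]+.5)*8),3,col,-1)
    o.append(c)
cv2.imwrite('pics/g.png',np.hstack(o)); pickle.dump((p,s['tcp_rot']),open('p2.pkl','wb'))
E
```

```text
[ 507.81177929 -373.42614186  219.27905193] [ 2.54381412e+00 -2.59038214e-04  1.66501596e+00] 5.165303518064726e-05
side 305 225
top 359 192
```

View pics/g.png

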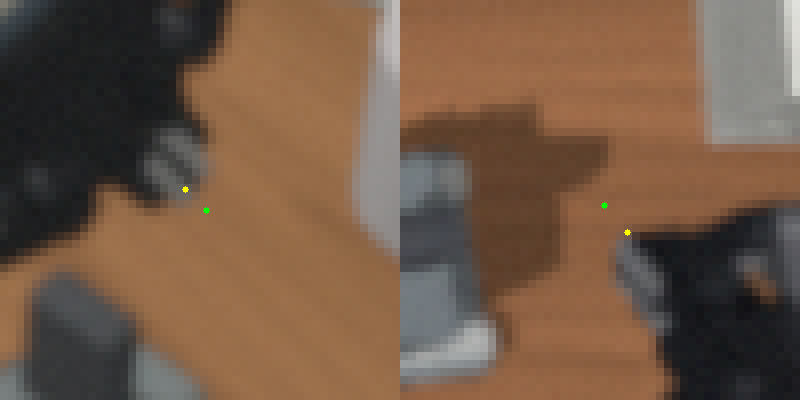

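Shut fingertips: in the side half the tip's −y seam edge is near (187,185), and in the top half the tip's +y edge is near (626,246). The reported TCP (green) lies well beyond both.

```bash
python3 - <<'E'
from h import *; import pickle
from scipy.optimize import least_squares
p,rot=pickle.load(open('p2.pkl','rb'));Rm=R.from_euler('xyz',rot)
S=pickle.load(open('side2.pkl','rb'));T=pickle.load(open('top2.pkl','rb'))
g=lambda x,y,x0,y0:np.array([(x+.5)/8-.5+x0,(y+.5)/8-.5+y0])
for sp,tp in(((187,185),(226,246)),((187,185),(235,250)),((180,180),(226,246))):
    a=g(*sp,305,225);b=g(*tp,359,192)
    res=least_squares(lambda o:np.r_[proj(S,p+Rm.apply(o+[-11,0,0]))-a,proj(T,p+Rm.apply(o+[11,0,0]))-b],[0,0,-25.])
    print(res.x,res.fun,Rm.apply(res.x))
S1=pickle.load(open('side1.pkl','rb'))
E
python3 go.py 489,-106,200,1.665 507.7,-375,200,1.665
```

```text
[  0.07313874   1.94050787 -38.59257388] [ 1.55620563 -0.44343059 -1.02244232  1.66482877] [-20.03304817  -1.82823141  32.99230562]
[ -1.43037317   1.77849647 -41.70129503] [ 1.63270994 -0.46543569 -1.07330157  1.7472191 ] [-21.76671139  -3.50291669  35.47036615]
[  1.27700043   2.26392514 -40.40783072] [ 1.8203129  -0.51752744 -1.19406276  1.94474012] [-20.89722875  -0.70110872  34.67510848]
t 4.95 pos [ 508.7489 -373.5933  219.6305] op 0.0 gf 0.0 F [0.3947 0.149  0.4739] q [-0.9246  0.2022  1.9534  0.7401  0.792  -1.5023]
489,-106,200,1.665 -> [ 0.2683 -0.006   0.0193] [0.5989 0.0005 0.0017]
507.7,-375,200,1.665 -> [-0.0013 -0.012   0.0156] [0.5989 0.0005 0.0017]
```

Emit:
{"method": "send_rows", "body": {
  "targets": [0.3,-0.013,0.015,0.599,0,0.002,-1,0.3,-0.013,0.015,0.599,0,0.002,-1,0.3,-0.013,0.015,0.599,0,0.002,-1,0.3,-0.013,0.015,0.599,0,0.002,-1,0.3,-0.013,0.015,0.599,0,0.002,-1,0.3,-0.013,0.015,0.599,0,0.002,-1,0.3,-0.013,0.015,0.599,0,0.002,-1,0.3,-0.013,0.015,0.599,0,0.002,-1,0.3,-0.013,0.015,0.599,0,0.002,-1,0.3,-0.013,0.015,0.599,0,0.002,-1,0.3,-0.013,0.015,0.599,0,0.002,-1,0.3,-0.013,0.015,0.599,0,0.002,-1]
}}

```text
clock: 5.95
eef_pos: [478.1, -76.0, 199.6]
tcp_rot: [3.14, 0.001, 1.663]
contact_force: [-0.5, 0.7, 0.0]
opening: -0.001
grasp_force: 0.0
```

```bash
python3 go.py 478,-75,90,1.665
```

```text
t 5.95 pos [478.1029 -76.0475 199.6138] op -0.001 gf 0.0 F [-0.5251  0.684   0.0435] q [-0.1605  0.1306  1.9277 -0.0006  1.0811 -0.2527]
478,-75,90,1.665 -> [ 0.0012 -0.0002  0.1096] [ 0.002   0.001  -0.0017]
```

Emit:
{"method": "send_rows", "body": {
  "targets": [0,0,0.04,0,0,0,-1,0,0,0.07,0,0,0,-1,0,0,0.09,0,0,0,-1,0,0,0.1,0,0,0,-1,0,0,0.108,0,0,0,-1,0,0,0.112,0,0,0,-1,0,0,0.112,0,0,0,-1]
}}

```text
clock: 6.53
eef_pos: [477.6, -75.9, 87.1]
tcp_rot: [3.14, -0.0, 1.662]
contact_force: [0.9, 0.0, 0.3]
opening: 0.001
grasp_force: 0.0
```

Emit:
{"method": "send_rows", "body": {
  "targets": [0,0,0.001,0,0,0,-1,0,0,0.002,0,0,0,-1,0,0,0.003,0,0,0,-1,0,0,0.003,0,0,0,-1]
}}

```text
clock: 6.87
eef_pos: [477.6, -75.3, 84.5]
tcp_rot: [3.14, -0.0, 1.663]
contact_force: [-0.5, -0.3, 0.4]
opening: -0.001
grasp_force: 0.0
```

Emit:
{"method": "send_rows", "body": {
  "targets": [0,0,0.001,0,0,0,-1,0,0,0.002,0,0,0,-1,0,0,0.003,0,0,0,-1,0,0,0.003,0,0,0,-1]
}}

```text
clock: 7.2
eef_pos: [477.1, -75.2, 80.9]
tcp_rot: [3.141, -0.001, 1.663]
contact_force: [-0.2, -0.1, 0.3]
opening: 0.0
grasp_force: 0.0
```

Emit:
{"method": "send_rows", "body": {
  "targets": [0,0,0.001,0,0,0,-1,0,0,0.002,0,0,0,-1,0,0,0.002,0,0,0,-1,0,0,0.002,0,0,0,-1]
}}

```text
clock: 7.53
eef_pos: [477.3, -75.2, 79.3]
tcp_rot: [3.141, -0.001, 1.663]
contact_force: [-2.0, -0.1, 5.9]
opening: -0.002
grasp_force: 2.9
```

```bash
sed -i "s|np.array(v\[:3\])-p)|np.array(v[:3])+Rt.apply([0,0,31.5])-p)|; s|print('t'|print('tip',p-Rm.apply([0,0,31.5]));print('t'|" go.py; python3 go.py 488.6,-175.1,160,1.665 488.6,-175.1,68,1.665
```

```text
tip [477.2947 -75.2516 110.8476]
t 7.53 pos [477.3256 -75.2307  79.3476] op -0.002 gf 2.925836965441704 F [-1.9589 -0.1001  5.8996] q [-0.1601  0.2961  2.0369  0.0011  0.8077 -0.253 ]
488.6,-175.1,160,1.665 -> [-0.1005  0.0021 -0.0492] [ 0.001  -0.0006 -0.002 ]
488.6,-175.1,68,1.665 -> [-0.1005  0.002   0.0428] [ 0.001  -0.0006 -0.002 ]
```

Emit:
{"method": "send_rows", "body": {
  "targets": [0,0,-0.025,0,0,0,-1,0,0,-0.05,0,0,0,-1,-0.04,0,-0.05,0,0,-0.002,0.3,-0.08,0.002,-0.05,0,0,-0.002,0.3,-0.1,0.002,-0.05,0,0,-0.002,0.3,-0.1,0.002,-0.05,0,0,-0.002,0.3,-0.1,0.002,-0.05,0,0,-0.002,0.3,-0.1,0.002,-0.05,0,0,-0.002,0.3],
  "grip_force": 30
}}

```text
clock: 8.2
eef_pos: [487.9, -174.3, 128.7]
tcp_rot: [3.141, -0.001, 1.664]
contact_force: [-0.1, 0.2, -0.5]
opening: 0.65
grasp_force: 0.0
```

```bash
python3 go.py 488.6,-175.1,68,1.665
```

```text
tip [ 487.9328 -174.2915  160.1523]
t 8.2 pos [ 487.9369 -174.2523  128.6523] op 0.65 gf 0.0 F [-0.1298  0.1859 -0.4714] q [-0.3468  0.2725  1.9272  0.0015  0.9422 -0.4412]
488.6,-175.1,68,1.665 -> [-0.001   0.0006  0.0922] [ 0.0002 -0.0012 -0.0007]
```

Emit:
{"method": "send_rows", "body": {
  "targets": [0,0,0.025,0,0,0,0.3,0,0,0.05,0,0,0,0.3,0,0,0.07,0,0,0,0.3,0,0,0.085,0,0,0,0.3,0,0,0.092,0,0,0,0.3,0,0,0.092,0,0,0,0.3,0,0,0.092,0,0,0,-1,0,0,0.092,0,0,0,-1,0,0,0.092,0,0,0,-1,0,0,0.092,0,0,0,-1,0,0,0.092,0,0,0,-1,0,0,0.092,0,0,0,-1]
}}

```text
clock: 9.2
eef_pos: [490.6, -175.0, 38.4]
tcp_rot: [3.137, 0.001, 1.665]
contact_force: [3.9, 2.2, 6.5]
opening: 0.252
grasp_force: 32.0
```

```bash
python3 go.py 669.7,-51,130,1.696
```

```text
tip [ 490.4434 -175.0204   69.8988]
t 9.2 pos [ 490.6027 -175.0307   38.3992] op 0.252 gf 32.0416322350502 F [3.8775 2.1974 6.4555] q [-0.3466  0.4093  1.9852  0.0021  0.7423 -0.442 ]
669.7,-51,130,1.696 -> [ 0.1066  0.1902 -0.0592] [ 0.005   0.0009 -0.0313]
```

Emit:
{"method": "send_rows", "body": {
  "targets": [0,0,-0.02,0,0,0,-1,0,0,-0.045,0,0,0,-1,0,0,-0.07,0,0,0,-1,0.02,0.03,-0.08,0,0,-0.03,-1,0.05,0.09,-0.08,0,0,-0.03,-1,0.08,0.14,-0.07,0,0,-0.03,-1,0.1,0.18,-0.06,0,0,-0.03,-1,0.107,0.19,-0.06,0,0,-0.03,-1,0.107,0.19,-0.06,0,0,-0.03,-1,0.107,0.19,-0.06,0,0,-0.03,-1,0.107,0.19,-0.06,0,0,-0.03,-1]
}}

```text
clock: 10.12
eef_pos: [666.9, -49.7, 96.5]
tcp_rot: [-3.141, -0.001, 1.696]
contact_force: [-0.3, 0.6, -0.7]
opening: 0.253
grasp_force: 31.4
```

```bash
python3 go.py 669.7,-51,9,1.696
```

```text
tip [666.9653 -49.7495 128.0394]
t 10.12 pos [666.932  -49.7348  96.5395] op 0.253 gf 31.355727910995483 F [-0.3336  0.644  -0.7195] q [-0.0769  0.5233  1.6153  0.0005  1.0041 -0.2027]
669.7,-51,9,1.696 -> [-0.0017  0.0027  0.119 ] [-0.001  -0.0006  0.0004]
```

Emit:
{"method": "send_rows", "body": {
  "targets": [0,0.002,0.035,0,0,0,-1,0,0.002,0.065,0,0,0,-1,0,0.002,0.09,0,0,0,-1,0,0.002,0.105,0,0,0,-1,0,0.002,0.112,0,0,0,-1,0,0.002,0.116,0,0,0,-1,0,0.002,0.118,0,0,0,-1,0,0.002,0.118,0,0,0,-1]
}}

```text
clock: 10.78
eef_pos: [670.2, -50.2, -19.7]
tcp_rot: [3.139, -0.0, 1.695]
contact_force: [0.1, -1.1, -0.7]
opening: 0.257
grasp_force: 31.4
```

Emit:
{"method": "send_rows", "body": {
  "targets": [0,0,0.002,0,0,0,-1,0,0,0.004,0,0,0,-1,0,0,0.004,0,0,0,-1,0,0,0.004,0,0,0,0.1,0,0,0.004,0,0,0,0.1,0,0,0.004,0,0,0,0.1,0,0,0.004,0,0,0,0.1,0,0,-0.02,0,0,0,0.1,0,0,-0.06,0,0,0,0.1,0,0,-0.1,0,0,0,0.1,0,0,-0.14,0,0,0,0.1,0,0,-0.16,0,0,0,0.1]
}}

```text
clock: 11.78
eef_pos: [671.7, -50.2, 144.7]
tcp_rot: [3.135, 0.001, 1.695]
contact_force: [1.0, 0.4, 0.2]
opening: 0.547
grasp_force: 0.0
```

```bash
python3 go.py; python3 - <<'E'
from rig import cams
from h import *
f=cams.grab_frame('side');hsv=cv2.cvtColor(f['color'],cv2.COLOR_BGR2HSV)
S0=__import__('pickle').load(open('side.pkl','rb'))
# handle colour from first picture at its waist
u,v=[int(t) for t in proj(S0,[488.6,-175.1,90])];ref=cv2.cvtColor(S0['color'],cv2.COLOR_BGR2HSV)[v,u];print('ref',ref)
c=np.array([proj(f,[669.7+dx,-50.7+dy,20]) for dx in(-55,55) for dy in(-85,85)]).astype(int)
m=np.zeros(hsv.shape[:2],np.uint8);cv2.fillConvexPoly(m,cv2.convexHull(c),255)
k=((np.abs(hsv[...,0].astype(int)-ref[0])<5)&(hsv[...,1]>150)&(m>0)).astype(np.uint8)
n,_,st,ce=cv2.connectedComponentsWithStats(k);print(st[1:],[onz(f,*q,21) for q in ce[1:]])
E
```

```text
tip [671.4916 -50.2193 176.1657]
t 11.78 pos [671.7081 -50.2127 144.6664] op 0.547 gf 0.0 F [0.9827 0.4197 0.1572] q [-0.0773  0.4747  1.5763  0.0008  1.0838 -0.2017]
ref [ 14 128 169]
[] []
```

```bash
cat > rk.py <<'E'
import sys; from rig import r; from h import *
np.set_printoptions(precision=4,suppress=True)
s=r.sense();Rm=R.from_euler('xyz',s['tcp_rot']);p=np.array(s['eef_pos'])
c,d=np.cos(np.pi/6),.5
R0=R.from_euler('z',float(sys.argv[1]))*R.from_matrix(np.array([[-c,0,d],[0,1,0],[-d,0,-c]]).T)
M=np.array([500,127.7,97.5])
for a in sys.argv[2:]:   # distance of nominal tip beyond rod axis along tool z
    t=M+R0.apply([0,0,float(a)+31.5]);print(a,'->',Rm.inv().apply(t-p)/1000,(Rm.inv()*R0).as_rotvec())
E
python3 rk.py 0.035 -80; python3 - <<'E'
from rig import cams
from h import *
f=cams.grab_frame('side');hsv=cv2.cvtColor(f['color'],cv2.COLOR_BGR2HSV)
c=np.array([proj(f,[669.7+dx,-50.7+dy,15]) for dx in(-55,55) for dy in(-85,85)]).astype(int)
m=np.zeros(hsv.shape[:2],np.uint8);cv2.fillConvexPoly(m,cv2.convexHull(c),255)
print(np.percentile(hsv[m>0],[5,25,50,75,95],axis=0).round())
k=((hsv[...,1]>112)&(m>0)).astype(np.uint8)
n,_,st,ce=cv2.connectedComponentsWithStats(k);print([(s_[4],onz(f,*q,21).round()) for s_,q in zip(st[1:],ce[1:]) if s_[4]>15])
print([np.round(proj(f,[489,-179,84])),[hsv[int(v),int(u)] for u,v in [proj(f,[488.6+.0945*80,-175-80,84])]]])
T=pickle.load(open('top.pkl','rb')) if 0 else None
E
```

```text
-80 -> [ 0.196  -0.1259  0.0063] [ 0.3948  0.4325 -1.4436]
[[ 14.  73. 131.]
 [ 17.  75. 151.]
 [ 18.  79. 179.]
 [ 18.  91. 197.]
 [ 19. 131. 206.]]
[(np.int32(300), array([671., -48.,  21.]))]
[array([266., 248.]), [array([ 14,  88, 147], dtype=uint8)]]
```

The handle is lying in the tray at (671,−48). Next is the blank.

Emit:
{"method": "send_rows", "body": {
  "targets": [0.03,-0.02,-0.03,0.04,0.04,-0.14,0.3,0.196,-0.126,-0.01,0.395,0.4325,-1.4436,0.3,0.196,-0.126,-0.01,0.395,0.4325,-1.4436,0.3,0.196,-0.126,-0.01,0.395,0.4325,-1.4436,0.3,0.196,-0.126,-0.01,0.395,0.4325,-1.4436,0.3,0.196,-0.126,-0.01,0.395,0.4325,-1.4436,0.3,0.196,-0.126,-0.01,0.395,0.4325,-1.4436,0.3,0.196,-0.126,-0.01,0.395,0.4325,-1.4436,0.3,0.196,-0.126,-0.01,0.395,0.4325,-1.4436,0.3,0.196,-0.126,-0.01,0.395,0.4325,-1.4436,0.3,0.196,-0.126,-0.01,0.395,0.4325,-1.4436,0.3,0.196,-0.126,-0.01,0.395,0.4325,-1.4436,0.3]
}}

```text
clock: 12.88
eef_pos: [519.7, 128.5, 148.0]
tcp_rot: [-3.128, -0.521, 3.121]
contact_force: [-0.8, -0.0, -0.3]
opening: 0.649
grasp_force: 0.0
```

```bash
python3 rk.py 0.035 -80; python3 go.py|tail -1
```

```text
-80 -> [-0.0082  0.0002  0.0051] [ 0.0139  0.0024 -0.0481]
t 12.88 pos [519.6853 128.4779 147.9991] op 0.649 gf 0.0 F [-0.7953 -0.0446 -0.2743] q [ 0.1798  0.5895  1.4941  0.0855  1.5726 -1.3966]
```

Emit:
{"method": "send_rows", "body": {
  "targets": [-0.005,0,0.003,0.007,0.001,-0.03,0.3,-0.005,0,0.003,0.007,0.001,-0.03,0.3,-0.005,0,0.003,0.007,0.001,-0.03,0.3,-0.005,0,0.003,0.007,0.001,-0.03,0.3]
}}

```text
clock: 13.22
eef_pos: [522.5, 128.6, 143.7]
tcp_rot: [-3.136, -0.519, -3.135]
contact_force: [0.2, 0.6, 0.1]
opening: 0.652
grasp_force: 0.0
```

```bash
python3 rk.py 0.035 -80 19
```

```text
-80 -> [-0.0036  0.      0.0028] [ 0.0083  0.0042 -0.0249]
19 -> [-0.0032 -0.0008  0.1018] [ 0.0083  0.0042 -0.0249]
```

Emit:
{"method": "send_rows", "body": {
  "targets": [-0.003,0,0.02,0.008,0.004,-0.02,0.3,-0.003,-0.001,0.045,0.008,0.004,-0.02,0.3,-0.003,-0.001,0.065,0.008,0.004,-0.02,0.3,-0.003,-0.001,0.08,0.008,0.004,-0.02,0.3,-0.003,-0.001,0.09,0.008,0.004,-0.02,0.3,-0.003,-0.001,0.096,0.008,0.004,-0.02,0.3,-0.003,-0.001,0.1,0.008,0.004,-0.02,0.3,-0.003,-0.001,0.101,0.008,0.004,-0.02,0.3,-0.003,-0.001,0.101,0.008,0.004,-0.02,0.3]
}}

```text
clock: 13.97
eef_pos: [476.1, 126.9, 55.3]
tcp_rot: [-3.14, -0.522, -3.111]
contact_force: [0.4, 0.5, -1.0]
opening: 0.646
grasp_force: 0.0
```

```bash
python3 rk.py 0.035 19; python3 go.py
```

```text
19 -> [0.0004 0.     0.002 ] [ 0.0004  0.0019 -0.0034]
tip [491.8015 127.394   82.6189]
t 13.97 pos [476.1135 126.8558  55.3087] op 0.646 gf 0.0 F [ 0.3963  0.462  -0.9694] q [ 0.1962  0.644   1.6422  0.0821  1.372  -1.4435]
```

Emit:
{"method": "send_rows", "body": {
  "targets": [0,0,0.001,0,0,0,-0.1,0,0,0.001,0,0,0,-1,0,0,0.001,0,0,0,-1,0,0,0.001,0,0,0,-1,0,0,0.001,0,0,0,-1,0,0,0.001,0,0,0,-1,0,0,0.001,0,0,0,-1],
  "grip_force": 50
}}

```text
clock: 14.55
eef_pos: [475.9, 128.2, 54.8]
tcp_rot: [3.141, -0.521, -3.11]
contact_force: [0.1, 5.9, 2.8]
opening: 0.335
grasp_force: 49.2
```

```bash
python3 go.py; python3 go.py 491.3,-203.4,150,1.665|tail -1
```

```text
tip [491.5394 128.6719  82.0724]
t 14.55 pos [475.8637 128.2012  54.7539] op 0.335 gf 49.19917166233063 F [0.0921 5.9199 2.7799] q [ 0.1971  0.6443  1.643   0.0846  1.3701 -1.4436]
491.3,-203.4,150,1.665 -> [ 0.0274 -0.3319 -0.058 ] [-0.3917 -0.4181  1.4707]
```

Emit:
{"method": "send_rows", "body": {
  "targets": [0,0,-0.01,0,0,0,-1,0,0,-0.025,0,0,0,-1,0,0,-0.05,0,0,0,-1,0,0,-0.08,0,0,0,-1,0,0,-0.11,0,0,0,-1,0,0,-0.13,0,0,0,-1,0,0,-0.13,0,0,0,-1]
}}

```text
clock: 15.13
eef_pos: [544.1, 129.3, 170.8]
tcp_rot: [-3.141, -0.515, -3.11]
contact_force: [0.3, 1.3, 0.2]
opening: 0.336
grasp_force: 49.3
```

```bash
python3 go.py 491.3,-203.4,190,1.665
```

```text
tip [559.5589 129.7785 198.2334]
t 15.13 pos [544.0601 129.2655 170.8149] op 0.336 gf 49.331340193748474 F [0.2704 1.2624 0.1863] q [ 0.1817  0.5991  1.4189  0.0731  1.6335 -1.4352]
491.3,-203.4,190,1.665 -> [ 0.0489 -0.3308  0.0421] [-0.388  -0.4119  1.4721]
```

Emit:
{"method": "send_rows", "body": {
  "targets": [0,-0.03,-0.005,-0.02,-0.02,0.07,-1,0.049,-0.331,0.042,-0.388,-0.412,1.472,-1,0.049,-0.331,0.042,-0.388,-0.412,1.472,-1,0.049,-0.331,0.042,-0.388,-0.412,1.472,-1,0.049,-0.331,0.042,-0.388,-0.412,1.472,-1,0.049,-0.331,0.042,-0.388,-0.412,1.472,-1,0.049,-0.331,0.042,-0.388,-0.412,1.472,-1,0.049,-0.331,0.042,-0.388,-0.412,1.472,-1,0.049,-0.331,0.042,-0.388,-0.412,1.472,-1,0.049,-0.331,0.042,-0.388,-0.412,1.472,-1,0.049,-0.331,0.042,-0.388,-0.412,1.472,-1,0.049,-0.331,0.042,-0.388,-0.412,1.472,-1]
}}

```text
clock: 16.13
eef_pos: [486.1, -204.5, 154.8]
tcp_rot: [-3.105, -0.035, 1.775]
contact_force: [1.0, -0.1, -1.0]
opening: 0.332
grasp_force: 49.4
```

```bash
python3 go.py 491.3,-203.4,190,1.665
```

```text
tip [ 487.407  -205.3584  186.2313]
t 16.13 pos [ 486.0682 -204.5268  154.7708] op 0.332 gf 49.39840793609619 F [ 1.0318 -0.1028 -1.0217] q [-0.4064  0.2807  1.8477  0.0085  1.0628 -0.6158]
491.3,-203.4,190,1.665 -> [ 0.0002  0.0052 -0.0039] [-0.0381 -0.0325  0.1109]
```

Emit:
{"method": "send_rows", "body": {
  "targets": [0,0.002,-0.002,-0.02,-0.02,0.06,-1,0,0.002,-0.002,-0.02,-0.02,0.06,-1,0,0.002,-0.002,-0.02,-0.02,0.06,-1,0,0.002,-0.002,-0.02,-0.02,0.06,-1]
}}

```text
clock: 16.47
eef_pos: [489.2, -203.4, 157.0]
tcp_rot: [-3.122, -0.014, 1.726]
contact_force: [0.1, -0.4, -0.2]
opening: 0.333
grasp_force: 49.4
```

```bash
python3 go.py 491.3,-203.4,110,1.665; python3 - <<'E'
from rig import r,cams
from h import *
import pickle
o=[]
for n in('side','top'):
    f=cams.grab_frame(n);pickle.dump(f,open(n+'3.pkl','wb'))
f=pickle.load(open('side3.pkl','rb'));s=r.sense();p=np.array(s['eef_pos'])
x0,y0=215,170;c=cv2.resize(f['color'][y0:y0+120,x0:x0+130],None,fx=5,fy=5,interpolation=3);print(c.shape)
u=np.array([-.0945,.9955,0])
for a,z in((75,84.3+0),(-75,84.3)):
    q=np.array(proj(f,np.array([491.3,-203.4,0])+a*u+[0,0,z]));cv2.circle(c,tuple(int(t) for t in (q-[x0,y0]+.5)*5),3,(0,255,0),-1)
cv2.imwrite('pics/h.png',c)
E
```

```text
tip [ 489.8169 -203.767   188.5179]
t 16.47 pos [ 489.1524 -203.4115  157.0269] op 0.333 gf 49.404911398887634 F [ 0.0757 -0.4012 -0.2251] q [-0.3985  0.2668  1.8602  0.0026  1.0384 -0.555 ]
491.3,-203.4,110,1.665 -> [-0.0015  0.0036  0.0785] [-0.0195 -0.0138  0.061 ]
(600, 650, 3)
```

View pics/h.png

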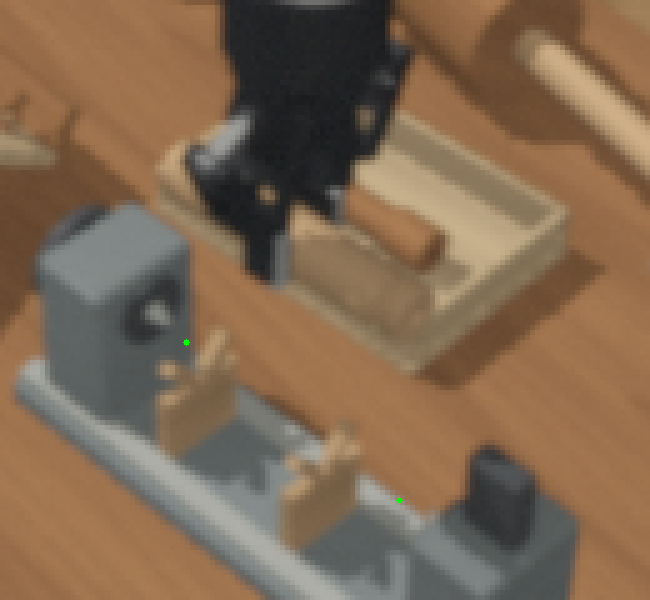

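The picture shows the blank held roughly level over the fixture, its −y end at (425,312), with the handle lying in the tray behind it. I'll compare that end with the prediction.

```bash
python3 - <<'E'
from h import *;import pickle
f=pickle.load(open('side3.pkl','rb'));print([np.round(proj(f,[489.8+.155*a,-203.8-.988*a,z]),1) for a in(70,75,80) for z in(200,206)])
E
```

```text
[array([296.1, 233.3]), array([296.2, 231.3]), array([297.8, 234.3]), array([297.9, 232.4]), array([299.5, 235.3]), array([299.6, 233.4])]
```

Emit:
{"method": "send_rows", "body": {
  "targets": [-0.001,0.002,0,-0.015,-0.01,0.05,-1,-0.001,0.002,0,-0.015,-0.01,0.05,-1,-0.001,0.002,0,-0.015,-0.01,0.05,-1,-0.001,0.002,0,-0.015,-0.01,0.05,-1]
}}

```text
clock: 16.9
eef_pos: [491.4, -204.1, 157.0]
tcp_rot: [-3.137, -0.004, 1.675]
contact_force: [0.4, 0.0, -1.1]
opening: 0.335
grasp_force: 49.4
```

```bash
python3 go.py 491.3,-203.4,75,1.665
```

```text
tip [ 491.5083 -204.2464  188.4753]
t 16.9 pos [ 491.3565 -204.1453  156.9758] op 0.335 gf 49.40515100955963 F [ 0.3788  0.0138 -1.113 ] q [-0.3974  0.2601  1.8695  0.0013  1.0178 -0.5025]
491.3,-203.4,75,1.665 -> [0.0003 0.0005 0.1135] [-0.0045 -0.0037  0.0102]
```

Emit:
{"method": "send_rows", "body": {
  "targets": [0.003,0,0.03,-0.004,-0.004,0.01,-1,0.003,0,0.06,-0.004,-0.004,0.01,-1,0.003,0,0.085,-0.004,-0.004,0.01,-1,0.003,0,0.1,-0.004,-0.004,0.01,-1,0.003,0,0.108,-0.004,-0.004,0.01,-1,0.003,0,0.112,-0.004,-0.004,0.01,-1,0.003,0,0.112,-0.004,-0.004,0.01,-1,0.003,0,0.112,-0.004,-0.004,0.01,-1]
}}

```text
clock: 17.57
eef_pos: [491.3, -201.1, 45.9]
tcp_rot: [3.14, 0.001, 1.664]
contact_force: [-0.2, -0.5, -0.3]
opening: 0.331
grasp_force: 49.4
```

Emit:
{"method": "send_rows", "body": {
  "targets": [0,0,0.001,0,0,0,-1,0,0,0.003,0,0,0,-1,0,0,0.005,0,0,0,-1,0,0,0.005,0,0,0,-1]
}}

```text
clock: 17.9
eef_pos: [490.7, -200.9, 40.3]
tcp_rot: [3.141, 0.001, 1.663]
contact_force: [-0.0, -0.1, 0.3]
opening: 0.334
grasp_force: 49.4
```

```bash
python3 go.py 491.0,-200.4,66.7,1.665
```

```text
tip [ 490.6969 -200.8482   71.7523]
t 17.9 pos [ 490.7205 -200.8764   40.2523] op 0.334 gf 49.4232577085495 F [-0.0278 -0.1039  0.3304] q [-0.391   0.4193  1.9612 -0.0008  0.7601 -0.4831]
491.0,-200.4,66.7,1.665 -> [0.0005 0.0003 0.0051] [ 0.0007  0.001  -0.0015]
```

Emit:
{"method": "send_rows", "body": {
  "targets": [0,0,0.001,0,0,0,-1,0,0,0.002,0,0,0,-1,0,0,0.003,0,0,0,-1,0,0,0.003,0,0,0,-1]
}}

```text
clock: 18.23
eef_pos: [492.4, -201.2, 38.1]
tcp_rot: [3.138, 0.002, 1.663]
contact_force: [1.9, 1.2, 7.2]
opening: 0.335
grasp_force: 50.3
```

Emit:
{"method": "send_rows", "body": {
  "targets": [0,0,0.001,0,0,0,-1,0,0,0.0015,0,0,0,-1,0,0,0.0015,0,0,0,-1]
}}

```text
clock: 18.48
eef_pos: [492.9, -201.4, 37.4]
tcp_rot: [3.137, 0.002, 1.664]
contact_force: [1.8, 2.6, 14.3]
opening: 0.337
grasp_force: 51.0
```

Emit:
{"method": "send_rows", "body": {
  "targets": [0,0,-0.0015,0,0,0,-1,0,0,-0.0015,0,0,0,-1,0,0,-0.0015,0,0,0,0,0,0,-0.0015,0,0,0,0,0,0,-0.0015,0,0,0,0.1,0,0,-0.0015,0,0,0,0.1,0,0,-0.02,0,0,0,0.1,0,0,-0.05,0,0,0,0.1,0,0,-0.09,0,0,0,0.1,0,0,-0.13,0,0,0,0.1,0,0,-0.15,0,0,0,0.1,0,0,-0.15,0,0,0,0.1]
}}

```text
clock: 19.48
eef_pos: [493.0, -201.9, 190.5]
tcp_rot: [3.135, 0.004, 1.663]
contact_force: [0.2, -0.2, 0.2]
opening: 0.553
grasp_force: 0.0
```

```bash
python3 go.py 506,-332,190,1.665 
```

```text
tip [ 492.81   -201.7712  221.9942]
t 19.48 pos [ 493.0363 -201.8858  190.4952] op 0.553 gf 0.0 F [ 0.2364 -0.1794  0.1938] q [-0.391   0.2148  1.8458 -0.0007  1.073  -0.4832]
506,-332,190,1.665 -> [-0.1306  0.0007  0.0326] [ 0.0068  0.0043 -0.0017]
```

Emit:
{"method": "send_rows", "body": {
  "targets": [-0.04,0,0,0.006,0.004,-0.002,0.1,-0.08,0,0,0.006,0.004,-0.002,0.1,-0.12,0,0,0.006,0.004,-0.002,0.1,-0.13,0,0,0.006,0.004,-0.002,0.1,-0.13,0,0.02,0.006,0.004,-0.002,0.1,-0.13,0,0.032,0.006,0.004,-0.002,0.1,-0.13,0,0.032,0.006,0.004,-0.002,0.1]
}}

```text
clock: 20.07
eef_pos: [500.0, -328.4, 149.8]
tcp_rot: [-3.131, -0.008, 1.665]
contact_force: [-0.0, 0.3, -0.4]
opening: 0.552
grasp_force: 0.0
```

```bash
python3 go.py 504.5,-332.3,115,1.665; python3 - <<'E'
from rig import cams
from h import *
import pickle
f=cams.grab_frame('top');pickle.dump(f,open('top4.pkl','wb'))
s=cams.grab_frame('side');pickle.dump(s,open('side4.pkl','wb'))
x0,y0=215,195;a=cv2.resize(s['color'][y0:y0+120,x0:x0+130],None,fx=4,fy=4,interpolation=3)
b=cv2.resize(f['color'][205:255,245:375],None,fx=4,fy=4,interpolation=3)[:120*4]
o=np.zeros((480+0,520,3),np.uint8);o=np.vstack([a,b])[:600+80]
cv2.imwrite('pics/i.png',cv2.resize(o,None,fx=.88,fy=.88));print(o.shape)
E
```

```text
tip [ 500.3841 -328.6564  181.2563]
t 20.07 pos [ 500.0147 -328.4476  149.7591] op 0.552 gf 0.0 F [-0.0428  0.3274 -0.4384] q [-0.5831  0.3704  1.728  -0.0011  1.0565 -0.6768]
504.5,-332.3,115,1.665 -> [-0.0048  0.0048  0.0662] [-0.0111 -0.0077 -0.    ]
(680, 520, 3)
```

View pics/i.png

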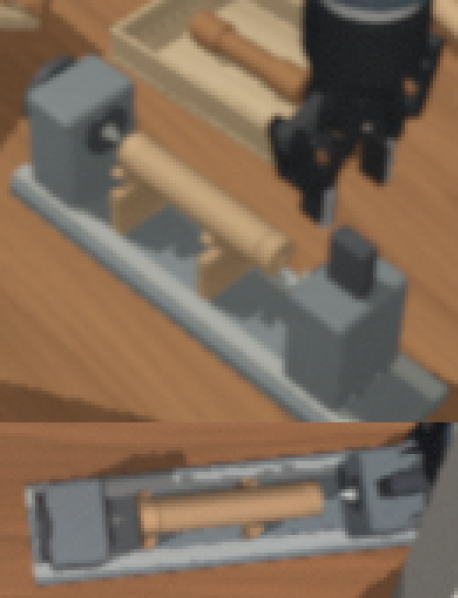

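The blank lies on both rests, with the head cone at (112,133) and the tail cone at (290,275) clear of its ends and the handle in the tray. By my count that was the 11th picture, one over the limit of 10, so from here I'll rely on numbers only. Next I'll lower onto the fin.

Emit:
{"method": "send_rows", "body": {
  "targets": [-0.002,0.002,0.005,-0.004,-0.003,0,0.1,-0.002,0.002,0.01,-0.004,-0.003,0,0.1,-0.002,0.002,0.01,-0.004,-0.003,0,0.1,-0.002,0.002,0.01,-0.004,-0.003,0,0.1]
}}

```text
clock: 20.5
eef_pos: [504.7, -331.7, 143.7]
tcp_rot: [-3.14, -0.0, 1.666]
contact_force: [0.0, 0.4, 0.1]
opening: 0.552
grasp_force: 0.0
```

```bash
python3 go.py 504.5,-332.3,115,1.665
```

```text
tip [ 504.7786 -331.6781  175.2327]
t 20.5 pos [ 504.7187 -331.6733  143.7327] op 0.552 gf 0.0 F [0.0421 0.3807 0.0739] q [-0.5833  0.379   1.7302 -0.0011  1.0341 -0.6778]
504.5,-332.3,115,1.665 -> [-0.0006 -0.0002  0.0602] [-0.0019 -0.0003  0.0009]
```

Emit:
{"method": "send_rows", "body": {
  "targets": [0,0,0.02,0,0,0,0.1,0,0,0.037,0,0,0,0.1,0,0,0.05,0,0,0,0.1,0,0,0.057,0,0,0,0.1,0,0,0.06,0,0,0,0.1,0,0,0.06,0,0,0,0.1,0,0,0.06,0,0,0,-0.3,0,0,0.06,0,0,0,-1,0,0,0.06,0,0,0,-1,0,0,0.06,0,0,0,-1,0,0,0.06,0,0,0,-1],
  "grip_force": 40
}}

```text
clock: 21.42
eef_pos: [506.6, -332.4, 84.9]
tcp_rot: [3.14, 0.001, 1.666]
contact_force: [6.6, 0.8, -1.5]
opening: 0.181
grasp_force: 43.2
```

```bash
python3 go.py
```

```text
tip [ 506.534  -332.3266  116.3629]
t 21.42 pos [ 506.5931 -332.3666   84.863 ] op 0.181 gf 43.21834444999695 F [ 6.5807  0.7857 -1.51  ] q [-0.5831  0.4505  1.7715 -0.      0.9173 -0.6782]
```

Emit:
{"method": "send_rows", "body": {
  "targets": [0.002,0.001,0,0,0,0,-1,0.006,0.002,0,0,0,0,-1,0.01,0.002,0,0,0,0,-1,0.014,0.002,0,0,0,0,-1,0.018,0.002,0,0,0,0,-1,0.022,0.002,0,0,0,0,-1,0.026,0.002,0,0,0,0,-1,0.03,0.002,0,0,0,0,-1,0.03,0.002,0,0,0,0,-1,0.03,0.002,0,0,0,0,-1]
}}

```text
clock: 22.25
eef_pos: [503.5, -302.4, 84.8]
tcp_rot: [-3.14, 0.001, 1.666]
contact_force: [-3.4, -1.2, 6.2]
opening: 0.175
grasp_force: 44.3
```

```bash
python3 go.py
```

```text
tip [ 503.5341 -302.3849  116.3218]
t 22.25 pos [ 503.4734 -302.4206   84.8219] op 0.175 gf 44.279825091362 F [-3.4381 -1.2192  6.2386] q [-0.5422  0.4275  1.8103 -0.0025  0.9049 -0.636 ]
```

Emit:
{"method": "send_rows", "body": {
  "targets": [0.003,-0.001,0,0,0,0,-1,0.006,-0.001,0,0,0,0,-1,0.009,-0.001,0,0,0,0,-1,0.012,-0.001,0,0,0,0,-1,0.012,-0.001,0,0,0,0,-1]
}}

```text
clock: 22.67
eef_pos: [502.4, -290.8, 84.8]
tcp_rot: [-3.141, 0.002, 1.666]
contact_force: [-0.3, -3.3, 4.1]
opening: 0.181
grasp_force: 44.0
```

Emit:
{"method": "send_rows", "body": {
  "targets": [0.001,0,0,0,0,0,-1,0.002,0,0,0,0,0,-1,0.003,0,0,0,0,0,-1,0.003,0,0,0,0,0,-1]
}}

```text
clock: 23.0
eef_pos: [502.1, -288.1, 84.8]
tcp_rot: [-3.141, 0.002, 1.666]
contact_force: [-1.2, -4.0, 6.6]
opening: 0.181
grasp_force: 44.3
```

Emit:
{"method": "send_rows", "body": {
  "targets": [0.001,0,0,0,0,0,-1,0.002,0,0,0,0,0,-1,0.003,0,0,0,0,0,-1,0.003,0,0,0,0,0,-1]
}}

```text
clock: 23.33
eef_pos: [501.8, -285.1, 84.8]
tcp_rot: [-3.141, 0.002, 1.666]
contact_force: [0.1, -4.7, 6.0]
opening: 0.181
grasp_force: 44.2
```

Emit:
{"method": "send_rows", "body": {
  "targets": [0.001,0,0,0,0,0,-1,0.002,0,0,0,0,0,-1,0.002,0,0,0,0,0,-1]
}}

```text
clock: 23.58
eef_pos: [501.5, -283.1, 84.8]
tcp_rot: [-3.141, 0.002, 1.666]
contact_force: [0.4, -5.4, 5.3]
opening: 0.182
grasp_force: 44.2
```

Emit:
{"method": "send_rows", "body": {
  "targets": [0.001,0,0,0,0,0,-1,0.002,0,0,0,0,0,-1,0.002,0,0,0,0,0,-1]
}}

```text
clock: 23.83
eef_pos: [501.4, -281.2, 84.8]
tcp_rot: [-3.141, 0.002, 1.666]
contact_force: [0.2, -5.4, 5.5]
opening: 0.182
grasp_force: 44.2
```

```bash
python3 go.py; python3 - <<'E'
from rig import cams
from h import *
import pickle
# blank lateral/axial extent from the top view: light-wood mask near the centre line
f=cams.grab_frame('top');pickle.dump(f,open('top5.pkl','wb'))
g=cams.grab_frame('side');pickle.dump(g,open('side5.pkl','wb'))
u=np.array([-.0945,.9955,0]);O=np.array([490.5,-179.5,0])
for n,fr,z in(('top',f,99),('side',g,93)):
    hsv=cv2.cvtColor(fr['color'],cv2.COLOR_BGR2HSV)
    for a in range(-104,92,4):
        x,y=proj(fr,O+a*u+[0,0,z]);c=cv2.getRectSubPix(fr['color'],(1,1),(float(x),float(y)))[0,0]
        print(a,c,end=' ')
    print()
E
```

```text
tip [ 501.3843 -281.0938  116.326 ]
t 23.83 pos [ 501.3781 -281.1512   84.8261] op 0.182 gf 44.24394428730011 F [ 0.15   -5.3599  5.4726] q [-0.5126  0.41    1.8393 -0.0022  0.8916 -0.6063]
-104 [103 109 112] -100 [101 106 110] -96 [83 86 88] -92 [84 82 80] -88 [116 111 106] -84 [121 116 111] -80 [92 89 86] -76 [77 86 98] -72 [ 97 128 162] -68 [110 146 185] -64 [112 148 186] -60 [105 139 176] -56 [109 145 183] -52 [111 147 186] -48 [111 146 186] -44 [112 147 186] -40 [112 148 186] -36 [110 146 185] -32 [110 146 186] -28 [112 147 186] -24 [112 148 187] -20 [113 147 187] -16 [111 146 185] -12 [111 146 184] -8 [110 146 184] -4 [111 147 186] 0 [111 147 186] 4 [113 147 187] 8 [111 146 185] 12 [110 145 184] 16 [110 146 184] 20 [110 145 183] 24 [109 145 184] 28 [110 145 184] 32 [111 146 185] 36 [109 145 184] 40 [111 146 184] 44 [110 145 184] 48 [111 145 184] 52 [110 145 183] 56 [110 145 183] 60 [109 144 182] 64 [112 148 187] 68 [117 155 195] 72 [102 133 167] 76 [ 81  93 107] 80 [78 77 78] 84 [95 93 90] 88 [125 121 116] 
-104 [95 95 90] -100 [101 102  96] -96 [112 111 106] -92 [119 119 113] -88 [122 123 117] -84 [123 124 118] -80 [125 126 120] -76 [123 125 121] -72 [114 127 139] -68 [119 154 182] -64 [123 161 192] -60 [120 158 188] -56 [118 155 186] -52 [123 162 192] -48 [124 163 194] -44 [125 165 195] -40 [125 164 194] -36 [125 163 194] -32 [125 163 194] -28 [125 163 194] -24 [124 163 194] -20 [125 164 194] -16 [126 164 195] -12 [125 163 194] -8 [125 164 194] -4 [125 164 195] 0 [125 164 195] 4 [124 163 194] 8 [125 165 195] 12 [125 164 194] 16 [124 163 194] 20 [125 164 194] 24 [125 164 195] 28 [125 164 195] 32 [125 164 195] 36 [125 164 194] 40 [125 163 194] 44 [125 164 194] 48 [126 164 195] 52 [125 163 194] 56 [125 163 194] 60 [124 164 194] 64 [126 165 195] 68 [127 166 197] 72 [130 170 201] 76 [124 163 193] 80 [ 93 119 144] 84 [63 67 74] 88 [75 74 72]
```

Emit:
{"method": "send_rows", "body": {
  "targets": [0.001,0,0,0,0,0,-1,0.002,0,0,0,0,0,-1,0.002,0,0,0,0,0,-1]
}}

```text
clock: 24.18
eef_pos: [501.2, -279.4, 84.8]
tcp_rot: [-3.141, 0.002, 1.666]
contact_force: [-0.1, -6.5, 5.4]
opening: 0.184
grasp_force: 44.2
```

Emit:
{"method": "send_rows", "body": {
  "targets": [0.001,0,0,0,0,0,-1,0.001,0,0,0,0,0,-1,0.001,0,0,0,0,0,-1]
}}

```text
clock: 24.43
eef_pos: [501.2, -279.0, 84.8]
tcp_rot: [-3.141, 0.003, 1.666]
contact_force: [-0.0, -8.4, 3.4]
opening: 0.18
grasp_force: 44.0
```

Emit:
{"method": "send_rows", "body": {
  "targets": [0.001,0,0,0,0,0,-1,0.0015,0,0,0,0,0,-1,0.0015,0,0,0,0,0,-1]
}}

```text
clock: 24.68
eef_pos: [501.1, -278.6, 84.9]
tcp_rot: [-3.142, 0.005, 1.666]
contact_force: [-0.9, -14.9, 1.2]
opening: 0.18
grasp_force: 43.6
```

Emit:
{"method": "send_rows", "body": {
  "targets": [0.001,0,0,0,0,0,-1,0.0015,0,0,0,0,0,-1,0.0015,0,0,0,0,0,-1]
}}

```text
clock: 24.93
eef_pos: [501.1, -278.2, 84.8]
tcp_rot: [3.141, 0.006, 1.667]
contact_force: [-1.6, -21.0, -0.9]
opening: 0.178
grasp_force: 43.2
```

```bash
python3 go.py
```

```text
tip [ 501.0792 -278.0382  116.3452]
t 24.93 pos [ 501.1048 -278.2404   84.8459] op 0.178 gf 43.22935223579407 F [ -1.5791 -21.0298  -0.8806] q [-0.5061  0.4063  1.8455 -0.0067  0.8861 -0.5977]
```

Emit:
{"method": "send_rows", "body": {
  "targets": [0.001,0,0,0,0,0,-1,0.001,0,0,0,0,0,-1,0.001,0,0,0,0,0,0.1,0.001,0,0,0,0,0,0.1,0.001,0,0,0,0,0,0.1,0.001,0,0,0,0,0,0.1,0.001,0,-0.02,0,0,0,0.1,0.001,0,-0.05,0,0,0,0.1,0.001,0,-0.09,0,0,0,0.1,0.001,0,-0.12,0,0,0,0.1,-0.03,0,-0.15,0,0,0,0.1,-0.07,0,-0.15,0,0,0,0.1]
}}

```text
clock: 25.93
eef_pos: [509.8, -343.5, 240.6]
tcp_rot: [3.136, 0.004, 1.669]
contact_force: [2.1, -0.7, 1.1]
opening: 0.549
grasp_force: 0.0
```

Emit:
{"method": "send_rows", "body": {
  "targets": [-0.04,0,0,0,0,0,0.1,-0.08,0,0,0,0,0,0.1,-0.12,0,0,0,0,0,0.1,-0.16,0,0,0,0,0,0.1,-0.16,0,0,0,0,0,0.1,-0.16,0,0,0,0,0,0.1]
}}

```text
clock: 26.43
eef_pos: [521.6, -504.5, 232.4]
tcp_rot: [-3.139, -0.002, 1.663]
contact_force: [-0.0, 0.4, -0.4]
opening: 0.55
grasp_force: 0.0
```

```bash
python3 go.py; python3 - <<'E'
from rig import cams
from h import *
import pickle
f=cams.grab_frame('top');g=cams.grab_frame('side')
u=np.array([-.0945,.9955,0]);w=np.array([.9955,.0945,0]);O=np.array([490.5,-179.5,0])
for n,fr,z in(('top',f,99),('side',g,93)):
    old=pickle.load(open(n+'5.pkl','rb'))
    s=lambda F,P:cv2.getRectSubPix(F['color'],(1,1),tuple(float(t) for t in proj(F,P)))[0,0].astype(int)
    print(n,[(a,int(s(fr,O+a*u+[0,0,z])[2]),int(s(old,O+a*u+[0,0,z])[2])) for a in list(range(-82,-63,2))+list(range(64,85,2))])
# rack/tray/glue/tin unchanged vs start?
for n,fr in(('side',g),('top',f)):
    o=pickle.load(open(n+'.pkl','rb'))['color'];d=(cv2.absdiff(o,fr['color']).max(2)>60).astype(np.uint8)
    k,_,st,ce=cv2.connectedComponentsWithStats(d);print(n,[tuple(int(v) for v in t) for t in st[1:] if t[4]>25])
# fin top position (dark pixels) in side view
E
```

```text
tip [ 521.7236 -504.4983  263.915 ]
t 26.43 pos [ 521.6407 -504.4581  232.4152] op 0.55 gf 0.0 F [-0.0165  0.3967 -0.408 ] q [-0.7702  0.4878  1.3548 -0.001   1.3018 -0.8626]
top [(-82, 111, 97), (-80, 103, 86), (-78, 93, 80), (-76, 84, 98), (-74, 99, 129), (-72, 126, 162), (-70, 160, 178), (-68, 178, 185), (-66, 188, 187), (-64, 190, 186), (64, 178, 187), (66, 183, 192), (68, 194, 195), (70, 197, 188), (72, 191, 167), (74, 177, 137), (76, 144, 107), (78, 111, 88), (80, 85, 78), (82, 80, 78), (84, 91, 90)]
side [(-82, 125, 121), (-80, 125, 120), (-78, 126, 120), (-76, 127, 121), (-74, 128, 126), (-72, 129, 139), (-70, 142, 163), (-68, 163, 182), (-66, 182, 190), (-64, 192, 192), (64, 199, 195), (66, 199, 196), (68, 199, 197), (70, 200, 199), (72, 202, 201), (74, 203, 200), (76, 199, 193), (78, 188, 177), (80, 163, 144), (82, 129, 103), (84, 97, 74)]
side [(0, 0, 45, 18, 554), (62, 0, 45, 32, 607), (120, 0, 8, 21, 67), (110, 0, 76, 56, 1886), (175, 0, 15, 19, 240), (24, 15, 25, 15, 203), (38, 19, 77, 93, 1847), (224, 34, 6, 6, 26), (299, 36, 12, 32, 190), (32, 40, 21, 13, 143), (187, 
[... 449 characters left out ...]
87, 15, 12, 49), (298, 302, 14, 10, 41)]
top [(501, 148, 11, 16, 94), (435, 167, 41, 66, 1319), (240, 170, 42, 13, 315), (482, 178, 30, 13, 294), (475, 180, 5, 17, 45), (420, 201, 11, 7, 47), (506, 202, 6, 8, 31), (464, 216, 48, 34, 610), (334, 221, 12, 7, 37), (322, 224, 6, 8, 43), (326, 236, 17, 4, 40), (453, 244, 59, 85, 2097), (459, 250, 14, 15, 125), (452, 267, 13, 9, 54), (240, 274, 26, 7, 89), (438, 277, 38, 20, 319), (456, 292, 15, 24, 46), (236, 299, 96, 58, 1729), (10, 312, 23, 21, 312), (435, 315, 18, 5, 53), (259, 320, 108, 64, 4052), (425, 330, 53, 54, 1549), (406, 352, 7, 19, 101), (225, 355, 41, 15, 385), (417, 357, 6, 21, 114), (205, 368, 17, 16, 117), (250, 374, 14, 10, 60)]
```

```bash
python3 -c "
from rig import r
print(r.sign_off())"
```

```text
the job is handed in; nothing more can be done
None
```

The job is handed in with the handle in the tray and the longest blank seated between both points (the tailstock was pushed up until it resisted with about 21 N). The clock was at about 26 s, and I viewed 11 pictures, one over the limit of 10.

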